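Nest the specimen beakers on the carrier and raise its handle

TASK

Get the specimen beakers ready to be carried away: stand one of the three white beakers upright inside the round ring on the grey carrier and nest the other two fully down into it, one in the other, so that they make one straight stack of three there. Then, last of all, swing the carrier's folded carry handle up until it snaps in fully upright. Do not knock over any beaker, and leave the bottle and the tape roll where they are.

Things in the scene. Friction and masses are not known exactly. Their poses are not given: they have to be found in the camera images.
- beaker_A: one of three identical white plastic stacking beakers, open top, upright: 74 mm high, outer diameter 38 mm at the foot widening evenly to 62 mm at the rim, wall 2.5 mm, 30 to 65 g. Four ribs inside end 34 mm above the underside; the foot of a beaker nested in it rests on them, so each nested beaker sits 34 mm higher than its host. Origin: centre of the underside, z up; yaw has no meaning
- beaker_B: one of three identical white plastic stacking beakers, open top, upright: 74 mm high, outer diameter 38 mm at the foot widening evenly to 62 mm at the rim, wall 2.5 mm, 30 to 65 g. Four ribs inside end 34 mm above the underside; the foot of a beaker nested in it rests on them, so each nested beaker sits 34 mm higher than its host. Origin: centre of the underside, z up; yaw has no meaning
- beaker_C: one of three identical white plastic stacking beakers, open top, upright: 74 mm high, outer diameter 38 mm at the foot widening evenly to 62 mm at the rim, wall 2.5 mm, 30 to 65 g. Four ribs inside end 34 mm above the underside; the foot of a beaker nested in it rests on them, so each nested beaker sits 34 mm higher than its host. Origin: centre of the underside, z up; yaw has no meaning
- carrier: grey plastic carry tray, held fast on the trolley, 136 mm along its x, 290 mm along its y, edge walls 22 mm high, floor 6 mm thick. Its -y half holds the round ring for the stack, its +y half lies under the folded handle. Two posts at x = +-64 mm, y = 0, 85 mm high, carry the handle. Origin: centre of the underside, z up
- stack_place (a point): centre of the round ring on the carrier's floor, 90 mm to the carrier's -y side of its origin, 6 mm above the trolley top; the ring has inner diameter 54 mm and its lip is 6 mm high, so a beaker's foot has 8 mm of play all round. Axes as the carrier's
- handle (a joint): angle of the carry handle (rad): 0 lies level over the carrier's +y half, 1.57 is fully upright, its end stop. It stays where it is left, and over about the last 0.2 rad a spring pulls it home and holds it there. The handle is a U of 12 mm steel bar, 156 mm wide between the side arms; the cross bar lies 120 mm from the hinge line
- handle_grip (a point): middle of the handle's cross bar, where a round black sleeve 80 mm long and 16 mm thick covers it; x runs along the bar and parallel to the hinge line, y points from the hinge line to the bar
- handle_hinge (a point): middle of the handle's hinge line, 70 mm above the trolley top, straight above the carrier's origin; the hinge line runs along the carrier's x, and the handle swings from the carrier's +y direction up to +z
- spray_bottle: small orange bottle with a black cap, 50 mm diameter, 130 mm tall, loose; not part of the job. Origin: centre of the underside
- tape_roll: roll of white paper tape lying flat, 72 mm diameter, 22 mm high, loose; not part of the job. Origin: centre of the underside

How it is judged:
By the outcome, as a careful person would: the job done as asked, in the order asked, and still so for the second after the job is handed in, with the robot touching nothing.
It also fails if it takes over 72 s, if anything falls off the work surface, if the arm or the gripper's body presses on something with over 40 N, if the wrist force passes 120 N, or if a joint passes its speed limit or range.

ROBOT

A 6-joint arm with a two-finger parallel gripper is mounted at the origin on the work surface. World frame = base frame: x ahead of the robot, y to its left, z up, the work surface at z = 0. Lengths are in mm, angles in rad, forces in N, time in s.
With the tool pointing down it reaches from about 300 to 775 mm from the base axis. Payload 14.6 kg.
Tool frame: the origin (TCP) lies on the centre line of the jaws, within the pads' length; the fingertips stand 19 mm ahead of it and the grasp point (between the pads) is the TCP (bot.tip_reach is the distance from the TCP to the fingertips, in mm); z points along the fingers, y is the line along which they close (so a half turn about z gives the same grasp; the last joint's range is limited). The gripper opens to 85 mm and grips with 20 to 120 N. Pads are 22 mm wide; open, the fingers measure 114 mm over their backs; the gripper's body (76 mm by 85 mm) begins 54 mm behind the grasp point. The pads swing forward as they close: fully open they stand 13 mm farther back than shut.
Start: joints at [-1.307, 0.3, 1.521, -0, 1.321, -0.067], TCP at [178.633, -520.173, 250.281] pointing down, gripper open.
Joint ranges: [-3.03, 3.03], [-0.79, 2.21], [0.23, 2.52], [-1.04, 4.18], [0, 3.07], [-2.55, 2.55]. Speed limits (rad/s): [2.22, 2.22, 2.57, 3.14, 3.14, 3.14].

INTERFACE

Orientations are given as a unit quaternion [w, x, y, z].
In Python, from rig import bot gives the robot as it stands. Calls block until the motion is done:
- bot.move_to(position, orientation): joint-space move of the TCP to a pose.
- bot.servo_line(position, attitude=None, speed=150, until_force=None): straight line of the TCP; attitude=None keeps the orientation; speed is the mean speed in mm/s. With until_force (N) it stops when the force on the tool has changed by that much, and returns True; else False.
- bot.move_joints(angles): joint-space move.
- bot.move_gripper(opening, grip_force=None): finger opening in mm; grip_force is the grip in N (None keeps the last); returns when the fingers have stopped.
- bot.dwell(seconds).
- bot.ik(position, orientation): joint angles nearest the present ones, or None.
- bot.read_state(): the state.
- bot.read_camera(name): name is "scene" or "top"; returns a dict with "image" (400x640x3 uint8, blue, green, red), "depth" (400x640 float32, mm along the optical axis (not along the pixel's ray), 0 where there is no reading), "fovy" (degrees; the focal length in pixels is half the picture's height over the tangent of half this angle, whatever the lens; pixels are square), "cx", "cy" (the principal point, pixels), "eye" and "attitude" of the camera in the world. Camera axes: x right, y down, z forward; pixel columns grow to the right and rows downward; lengths in mm; the calibration is good to about 2 mm. A picture is of the moment at which its call begins.
A pose or a line that the arm cannot do raises bot.MotionError and nothing moves.
- bot.finish_job(): hands the job in; it is judged then, once.
The state is a dict: "clock": time; "joint_positions": joint angles; "qvel": joint speeds; "effort": joint torques, N m; "ee_pos": TCP position; "tool_rot": TCP orientation; "ft_force": force on the tool from outside, world axes, zero at the start; "moment": the same for the moment, N m; "grip_width": finger opening in mm; "grip_force": force on a finger pad.
Only numpy, scipy, OpenCV 4.12 (cv2) and the standard library are available. Lean on these libraries where they do the work, as an engineer would, in place of code of your own. Each camera call takes 0.05 s, during which the arm holds its last target. There are 200 camera calls.

## Working session

There is one attempt and no reset: what is moved stays moved. The work goes in short steps, each a Python script; the robot and the scene stay as the last script left them, time stands still between calls to the robot, and variables do not carry over. Pictures are saved under pics/ and viewed, at most 13 in all, crops included, and the job is handed in when it is done.

```bash
ls; mkdir -p pics
cat > h.py <<'E'
import numpy as np, cv2
from rig import bot
from scipy.spatial.transform import Rotation as R
def rot(q): return R.from_quat([q[1],q[2],q[3],q[0]])
def cam(n):
    c=bot.read_camera(n); h,w=c["depth"].shape
    f=h/2/np.tan(np.radians(c["fovy"])/2)
    v,u=np.mgrid[:h,:w]; d=c["depth"]
    P=np.stack([(u-c["cx"])/f*d,(v-c["cy"])/f*d,d],-1)
    W=rot(c["attitude"]).apply(P.reshape(-1,3)).reshape(h,w,3)+np.array(c["eye"])
    W[d==0]=np.nan
    return c,W
E
python3 - <<'E'
from h import *
for n in("scene","top"):
    c,W=cam(n); cv2.imwrite(f"pics/{n}0.png",c["image"]); np.save(f"{n}0.npy",W)
    print(n,c["eye"],c["attitude"],c["fovy"],c["cx"],c["cy"])
print(bot.read_state())
E
```

```text
pics
scene [1162.9910546   122.68915514  924.98308687] [-0.2052726   0.5658348   0.75577123 -0.25788367] 54.71679839750231 316.71435255727914 198.79353577187572
top [ 167.69752652  -38.5419828  1617.83888753] [ 0.07215233 -0.67977033  0.72552207 -0.07952403] 42.958375909911275 328.1030606308704 198.1587637315745
{'clock': 0.1, 'joint_positions': array([-1.30658841e+00,  3.00441074e-01,  1.52153024e+00,  3.94417578e-05,
        1.32070666e+00, -6.66076715e-02]), 'qvel': array([-0.00055435, -0.0012047 , -0.00185472,  0.00035493,  0.00059801,
        0.00052858]), 'effort': array([ 1.52670713e-03, -5.44376850e+01, -3.62369335e+01, -3.06424181e-05,
        3.04068119e-03,  8.92641907e-06]), 'ee_pos': array([ 178.59862408, -519.98961388,  249.75928413]), 'tool_rot': array([-5.41897323e-04,  9.86351952e-01,  1.64649726e-01, -3.45160725e-05]), 'ft_force': array([-0.03768161, -0.37135717,  0.30208639]), 'moment': array([0.0266048 , 0.01313227, 0.03274592]), 'grip_force': 0.0, 'grip_width': 85.47624474434801}
```

View pics/scene0.png

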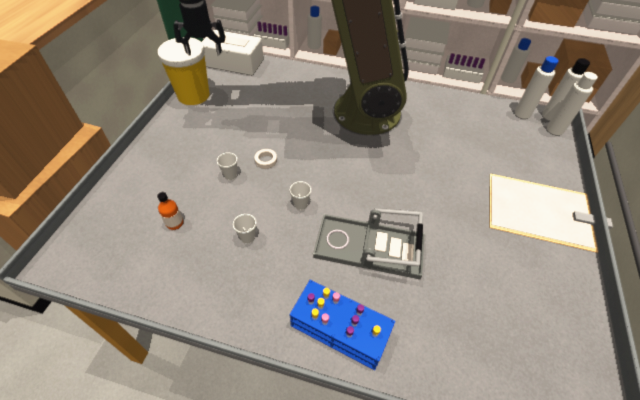

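View pics/top0.png

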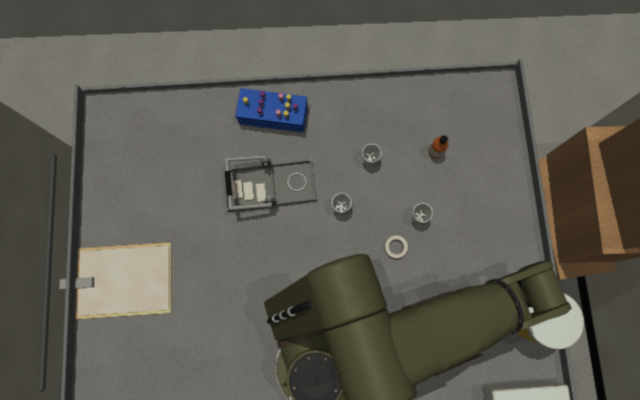

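The scene view shows beakers at (228,165), (300,195) and (245,228), with the ring at (338,239) and the grip sleeve at (419,238). In the top view the beakers are at (342,204), (372,155) and (422,214), with the ring at (297,182) and the grip at (230,183).

```bash
cat >> h.py <<'E'
def circ(p):
    A=np.c_[2*p,np.ones(len(p))]; s=np.linalg.lstsq(A,(p**2).sum(1),rcond=None)[0]
    return s[0],s[1],np.sqrt(s[2]+s[0]**2+s[1]**2)
def rim(W,near,z0=66,z1=82,r=45):
    "circle centre by enclosing circle of points near rim height"
    P=W.reshape(-1,3); m=(P[:,2]>z0)&(P[:,2]<z1)&(np.hypot(P[:,0]-near[0],P[:,1]-near[1])<r)
    p=P[m]; c,rr=cv2.minEnclosingCircle(p[:,:2].astype(np.float32))
    return len(p),np.round([*c,rr],1),np.round(circ(p[:,:2]),1),np.round(np.median(p[:,2]),1)
E
python3 - <<'E'
from h import *
W=np.load("top0.npy"); S=np.load("scene0.npy")
im=cv2.imread("pics/top0.png")
for n,(u,v) in dict(b1=(342,204),b2=(372,155),b3=(422,214),ring=(297,182),bottle=(440,147),tape=(397,247),grip=(230,183)).items():
    p=W[v-1:v+2,u-1:u+2].reshape(-1,3); q=np.nanmedian(p,0); print(n,q.round(1))
    if n[0]=='b' and n!='bottle':
        print(' top',rim(W,q)); print(' scn',rim(S,q))
print("table",np.nanmedian(W[300:320,190:230].reshape(-1,3),0),np.nanmedian(S[300:330,130:200].reshape(-1,3),0))
for (nm,V) in(("top",W),("scn",S)):
    P=V.reshape(-1,3)
    near=np.hypot(*(P[:,:2]-np.nanmedian(W[181:184,240:300].reshape(-1,3),0)[:2]).T)<260
    # carrier body points
    g=P[near&(P[:,2]>60)&(P[:,2]<95)]
    print(nm,len(g))
    lo=P[near&(P[:,2]>15)&(P[:,2]<28)]
    print(cv2.minAreaRect(lo[:,:2].astype(np.float32)))
a=cv2.resize(im[140:230,205:355],None,fx=5,fy=5,interpolation=cv2.INTER_CUBIC); cv2.imwrite("pics/c1.png",a)
s=cv2.imread("pics/scene0.png")
a=cv2.resize(s[170:290,280:440],None,fx=5,fy=5,interpolation=cv2.INTER_CUBIC); cv2.imwrite("pics/c2.png",a)
E
```

```text
b1 [ 497.6 -111.     3.9]
 top (64, array([ 488.4, -105.9,   31.2]), array([ 486.8, -106.6,   28.8]), np.float64(71.8))
 scn (116, array([ 488.5, -104.8,   32.2]), array([ 489.1, -104.4,   29.1]), np.float64(72.8))
b2 [ 652.  -219.4   17.2]
 top (69, array([ 642.3, -213.9,   31. ]), array([ 641.4, -214. ,   28.8]), np.float64(71.6))
 scn (122, array([ 643.4, -213.6,   32.1]), array([ 643.6, -211.8,   29.1]), np.float64(72.2))
b3 [ 447.  -366.7    4.5]
 top (66, array([ 440.2, -354.9,   31.3]), array([ 439.5, -354.8,   28.8]), np.float64(70.9))
 scn (115, array([ 439.2, -353. ,   32. ]), array([ 440.8, -353.2,   29. ]), np.float64(72.4))
ring [580.1  30.6   9.1]
bottle [ 642.  -427.3   91.3]
tape [ 346.2 -276.    -3. ]
grip [566.8 233.4  95.6]
table [190.5938382  323.83900954  -0.36430549] [ 907.01890749 -317.66892002    0.99873423]
top 1728
((633.8038330078125, 67.06965637207031), (401.4289245605469, 302.3810729980469), 85.42157745361328)
scn 2818
((571.5364379882812, 74.04463195800781), (402.8978576660156, 177.1852569580078), 84.69412994384766)
```

View pics/c1.png

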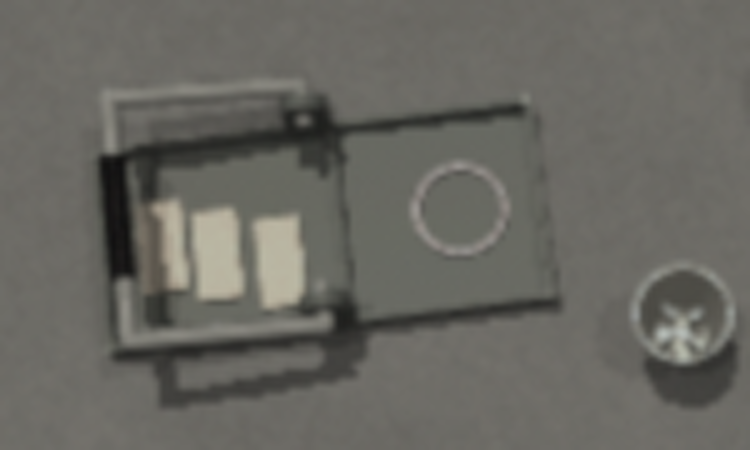

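View pics/c2.png

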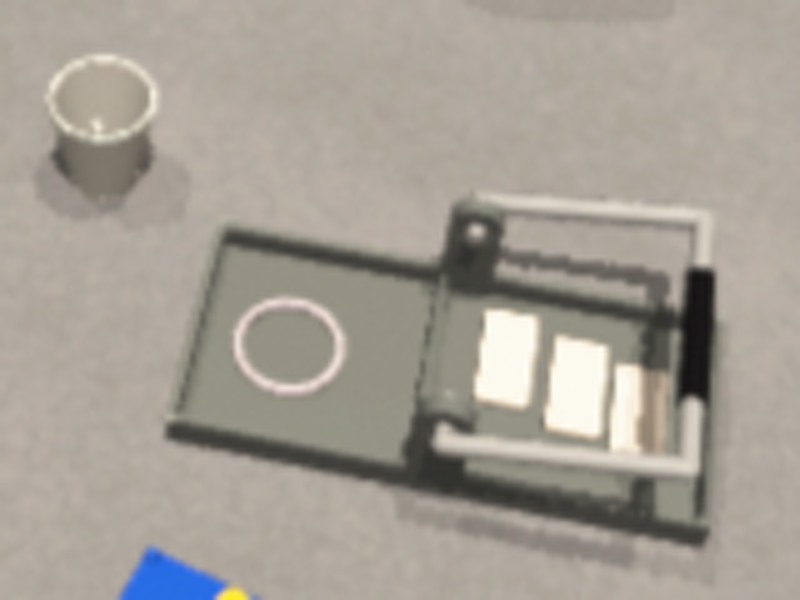

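Crops: the ring centre is at crop pixel (460,208) in the top view and (290,346) in the scene view. The sleeve centre is at (117,216) and (699,334).

```bash
cat >> h.py <<'E'
def ray(c,u,v):
    f=200/np.tan(np.radians(c["fovy"])/2)
    return np.array(c["eye"]),rot(c["attitude"]).apply([(u-c["cx"])/f,(v-c["cy"])/f,1])
def onz(c,u,v,z):
    e,d=ray(c,u,v); return e+d*(z-e[2])/d[2]
def tri(r1,r2):
    (e1,d1),(e2,d2)=r1,r2
    t=np.linalg.lstsq(np.c_[d1,-d2],e2-e1,rcond=None)[0]
    a,b=e1+t[0]*d1,e2+t[1]*d2; return (a+b)/2,np.linalg.norm(a-b)
E
python3 - <<'E'
from h import *
T=bot.read_camera("top"); S=bot.read_camera("scene")
tp=lambda x,y:((x+.5)/5-.5+205,(y+.5)/5-.5+140)
sp=lambda x,y:((x+.5)/5-.5+280,(y+.5)/5-.5+170)
for n,a,b,z in(("ring",(460,208),(290,346),12),("sleeve",(117,216),(699,334),70),
  ("corner -y nearcam",(555,305),(226,233),22),("corner -y +x",(526,106),(172,425),22),
  ("post far",(343,318),(478,215),85),("arm c1",(124,342),(708,218),70),("arm c2",(106,97),(695,466),70)):
    ta,sb=tp(*a),sp(*b); print(n,"top",onz(T,*ta,z).round(1),"scn",onz(S,*sb,z).round(1),"tri",*[np.round(x,1) for x in tri(ray(T,*ta),ray(S,*sb))])
q=bot.read_state()
for c in [(580,30,150),(643,-213,150),(488,-106,150),(440,-354,150),(566,230,75)]:
    print(c,bot.ik(c,[0,1,0,0]))
E
```

```text
ring top [580.6  31.7  12. ] scn [580.9  34.1  12. ] tri [580.6  32.9  11.2] 2.3
sleeve top [574.4 244.1  70. ] scn [548.7 245.   70. ] tri [567.5 240.3  96. ] 1.9
corner -y nearcam top [509.9 -26.2  22. ] scn [523.2 -19.   22. ] tri [512.8 -23.8   6.7] 4.7
corner -y +x top [643.8 -15.3  22. ] scn [653.9 -13.4  22. ] tri [647.3 -15.2  10.3] 0.0
post far top [496.7 104.1  85. ] scn [516.9 118.5  85. ] tri [500.9 112.3  63. ] 12.4
arm c1 top [493.5 241.6  70. ] scn [470.6 240.9  70. ] tri [488.8 237.7  92.4] 0.3
arm c2 top [652.6 249.2  70. ] scn [628.6 252.2  70. ] tri [644.7 246.4  95.3] 3.8
(580, 30, 150) [-1.13829071e-02  4.65341739e-01  1.53742561e+00 -4.44089210e-16
  1.13882530e+00  1.55941342e+00]
(643, -213, 150) [-3.73942692e-01  6.70666618e-01  1.21559252e+00 -4.44089210e-16
  1.25533352e+00  1.19685364e+00]
(488, -106, 150) [-2.87247239e-01  2.99414530e-01  1.77216195e+00 -4.44089210e-16
  1.07001617e+00  1.28354909e+00]
(440, -354, 150) [-7.42362015e-01  4.32537874e-01  1.58581419e+00 -4.44089210e-16
  1.12324059e+00  8.28434312e-01]
(566, 230, 75) [ 3.26034540e-01  6.21783178e-01  1.48915385e+00 -4.44089210e-16
  1.03065563e+00  1.89683087e+00]
```

Grip centre triangulates to z≈96, so the handle starts at about 0.21 rad. That fits the ring-to-grip distance of 207 mm (90 + 120·cos 0.21). Carrier yaw is about 0.062. Next: place the first beaker.

```bash
cat >> h.py <<'E'
YAW=0.062; RING=np.array([580.7,32.9])
def down(psi):
    x,y,z,w=(R.from_euler('z',psi)*R.from_euler('x',np.pi)).as_quat(); return [w,x,y,z]
def qx():  # closing along carrier x
    o=[down(YAW+s*np.pi/2) for s in(1,-1)]
    return min(o,key=lambda q:abs((lambda j:9 if j is None else j[5])(bot.ik([580,30,200],q))))
H=66
def show(t):
    s=bot.read_state(); print(t,"t%.1f"%s["clock"],np.round(s["ee_pos"],1),"w%.1f g%.1f"%(s["grip_width"],s["grip_force"]),np.round(s["ft_force"],1))
def pick(b,q,up):
    bot.move_to([*b,H+75],q); bot.servo_line([*b,H],speed=120)
    bot.move_gripper(50,25); show("grip")
    bot.servo_line([*b,up],speed=200); show("lift")
def place(g,base,q,up):
    bot.move_to([*g,up],q)
    bot.servo_line([*g,base+H+8],speed=150)
    print("touch",bot.servo_line([*g,base+H-1],speed=30,until_force=3)); show("down")
def release(g,q,up):
    bot.move_gripper(85); bot.servo_line([*g,up],speed=200); show("rel")
E
python3 - <<'E'
from h import *
q=qx(); print(q,bot.ik([580,30,200],q))
b=(488.2,-105.5)
pick(b,q,170); 
c,W=cam("scene"); cv2.imwrite("pics/lift1.png",cv2.resize(c["image"][60:300,180:440],None,fx=2.5,fy=2.5))
E
```

```text
[np.float64(4.193498296688415e-17), np.float64(0.6848502441043559), np.float64(0.7286838430692725), np.float64(4.461901680025884e-17)] [-1.13829071e-02  4.11639862e-01  1.49028442e+00 -4.44089210e-16
  1.23966837e+00 -7.33829071e-02]
grip t3.3 [ 488.8 -105.6   67.2] w60.0 g24.9 [-2.2  0.   9.4]
lift t3.9 [ 487.8 -105.4  169.1] w59.9 g27.1 [-1.3 -0.5 -0.5]
```

View pics/lift1.png

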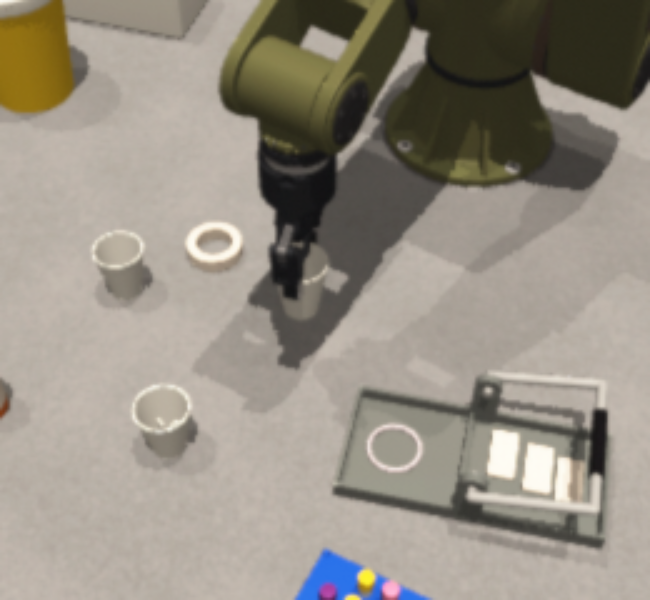

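The beaker hangs upright in the jaws at (305,285) in the picture; nothing else has moved. Place it and re-measure.

Run:
```python
from h import *
q=qx()
place(RING,6,q,170); release(RING,q,170)
b=(642.8,-213.5)
bot.move_to([*b,H+75],q)
for n in("scene","top"):
    c,W=cam(n)
    try: print(n,rim(W,RING,72,90)); print(n,rim(W,b))
    except Exception as e: print(n,e)
    if n=="scene": cv2.imwrite("pics/p1.png",cv2.resize(c["image"][60:300,180:440],None,fx=2.5,fy=2.5))
```

```text
touch True
down t5.8 [581.7  32.9  73.1] w60.4 g27.3 [2.2 1.1 3.6]
rel t6.8 [580.2  32.9 168.8] w85.2 g0.0 [ 0.1 -0.3 -0.7]
scene (131, array([580.4,  34. ,  32. ]), array([581.8,  34.1,  29. ]), np.float64(78.4))
scene (106, array([ 642. , -211.5,   31.6]), array([ 643.7, -211.7,   28.9]), np.float64(72.8))
top (69, array([580.4,  32.2,  30.8]), array([579.9,  32.4,  28.8]), np.float64(78.0))
top (0, array([0., 0., 0.]), array([0., 0., 0.]), np.float64(nan))
  return _methods._mean(a, axis=axis, dtype=dtype,
  ret = ret.dtype.type(ret / rcount)
```

View pics/p1.png

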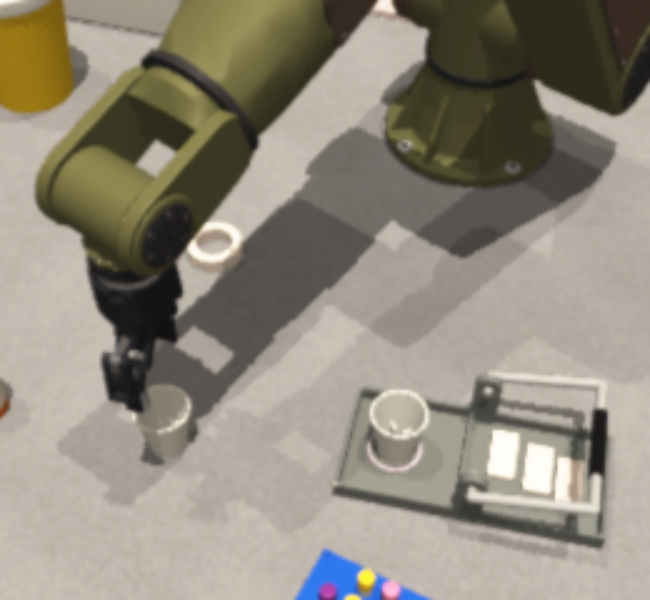

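The first beaker stands centred in the ring, at (395,430). Now nest the second.

```bash
cat >> h.py <<'E'
def check():
    for n in("scene","top"):
        c,W=cam(n); P=W.reshape(-1,3)
        p=P[np.hypot(P[:,0]-RING[0],P[:,1]-RING[1])<45]; zt=np.nanpercentile(p[:,2],99)
        print(n,"ztop %.1f"%zt,rim(W,RING,zt-8,zt+5))
    return W
E
python3 - <<'E'
from h import *
q=qx(); b=(642.8,-213.2)
pick(b,q,210); place(RING,40,q,210); release(RING,q,230)
bot.move_to([440.2,-354,160],q)
check()
c,W=cam("scene")
print(rim(W,(440,-354)))
E
```

```text
grip t9.3 [ 643.3 -213.4   67.5] w60.2 g25.7 [-1.6  0.3  6.4]
lift t10.1 [ 642.4 -213.   208.5] w60.2 g27.1 [ 0.2 -0.3 -0.1]
touch True
down t12.2 [581.4  32.9 107.4] w60.2 g27.4 [-0.4 -0.4  5.7]
rel t13.4 [580.3  32.9 228.7] w85.0 g0.0 [-0.8  0.3 -0.6]
scene ztop 116.0 (123, array([581. ,  34.1,  31.7]), array([582. ,  34.1,  29.2]), np.float64(113.4))
top ztop 119.0 (50, array([579.4,  32.3,  31. ]), array([579.5,  31.9,  29. ]), np.float64(115.5))
(107, array([ 440.7, -355.4,   32.8]), array([ 440.8, -353.4,   29.1]), np.float64(71.8))
```

Nested at the right height (rim ≈114). Next, the third.

Run:
```python
from h import *
q=qx(); b=(440.2,-354)
pick(b,q,245); place(RING,74,q,245); release(RING,q,260)
# clear to above the handle, off to +y
qy=min([down(YAW),down(YAW+np.pi)],key=lambda k:abs(bot.ik([567,240,200],k)[5])); print(qy,bot.ik([567,240,200],qy))
bot.move_to([567.5,290,260],qy)
check()
for n in ("top","scene"):
    c,W=cam(n); cv2.imwrite(f"pics/s3{n}.png",cv2.resize(c["image"][140:270,280:440] if n=="scene" else c["image"][110:240,200:360],None,fx=4,fy=4,interpolation=cv2.INTER_CUBIC))
show("end")
```

```text
grip t16.5 [ 440.6 -354.4   67.2] w59.0 g25.6 [-0.8 -0.1  6.9]
lift t17.5 [ 439.9 -353.7  243.8] w59.3 g27.0 [-0.5 -0.5 -0.1]
touch True
down t20.2 [581.3  32.9 141.1] w59.0 g27.3 [-1.6 -1.   5.1]
rel t21.3 [580.3  32.9 258.6] w84.8 g0.0 [ 0.2  0.4 -1.1]
[np.float64(-1.8978985245133585e-18), np.float64(-0.030995035071903987), np.float64(0.999519538478809), np.float64(6.120292017416567e-17)] [ 0.34093385  0.4875384   1.38050892  0.          1.27354534 -1.29186248]
scene ztop 150.2 (126, array([581.1,  31.7,  32.6]), array([582. ,  33.4,  29.1]), np.float64(147.4))
top ztop 150.5 (63, array([580.4,  31.8,  31. ]), array([580. ,  31.4,  29.1]), np.float64(146.3))
end t22.6 [567.8 289.1 260. ] w84.9 g0.0 [ 1.2 -0.4  0.4]
```

View pics/s3scene.png

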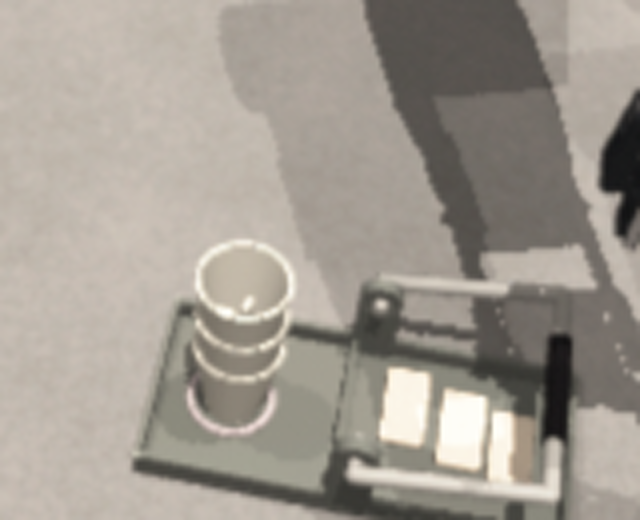

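The scene view shows a straight nested stack at (245,335), standing inside the ring, with the handle untouched. Now grip the sleeve and follow the hinge arc, watching the force.

```bash
cat >> h.py <<'E'
HG=np.array([575.0,122.7,70.]); YH=np.array([-np.sin(YAW),np.cos(YAW),0])
def arc(t,r=120): return HG+r*np.cos(t)*YH+[0,0,r*np.sin(t)]
E
python3 - <<'E'
from h import *
q=[0,-np.sin(YAW/2),np.cos(YAW/2),0]
print(arc(.21).round(1))
bot.move_gripper(45)
p=arc(.21); bot.move_to([p[0],p[1],150],q)
print(bot.servo_line(p,speed=80,until_force=8)); show("at")
bot.move_gripper(5,40); show("grip")
for t in (.3,.4):
    bot.servo_line(arc(t),speed=60); show(t)
E
```

```text
[567.7 239.8  95. ]
False
at t24.4 [568.  239.9  95.4] w44.7 g0.0 [ 0.  -0.4  0.6]
grip t24.8 [567.9 239.8  95.3] w15.1 g38.9 [ 1.4  0.7 -0.3]
0.3 t25.1 [568.  237.6 105.7] w14.4 g39.4 [ 2.   5.9 -0.7]
0.4 t25.5 [568.3 234.1 117.1] w14.2 g39.4 [1.1 9.4 1.7]
```

Run:
```python
from h import *
c,W=cam("scene"); cv2.imwrite("pics/h1.png",cv2.resize(c["image"][130:280,320:480],None,fx=4,fy=4,interpolation=cv2.INTER_CUBIC))
```

```text
(no output)
```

View pics/h1.png

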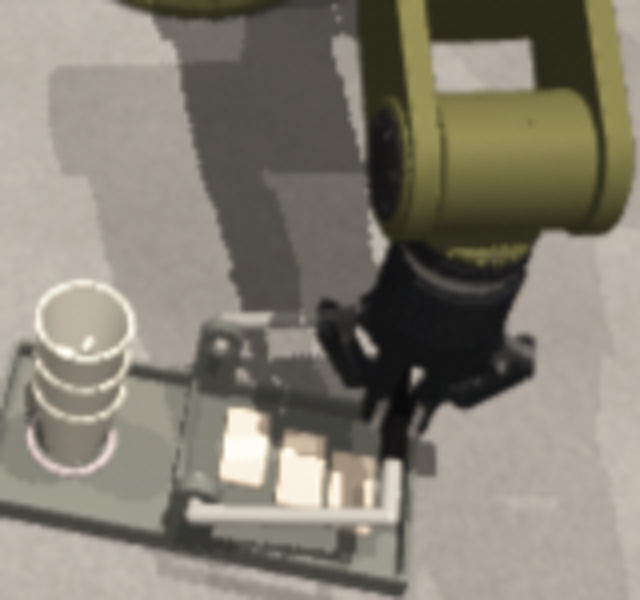

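Run:
```python
from h import *
S=bot.read_camera("scene"); f=200/np.tan(np.radians(S["fovy"])/2)
xh=np.array([np.cos(YAW),np.sin(YAW),0])
for t in(0,.1,.2,.3,.4,.5):
    p=rot(S["attitude"]).inv().apply(arc(t)+72*xh-np.array(S["eye"]))
    print(t,(p[:2]/p[2]*f+[S["cx"],S["cy"]]).round(1))
```

```text
0 [416. 266.]
0.1 [416.8 263.6]
0.2 [417.1 261. ]
0.3 [417.  258.4]
0.4 [416.3 255.7]
0.5 [415.1 253. ]
```

The handle follows (about 0.35 rad against 0.40 commanded) but slips a little. Re-grip slightly deeper and firmer, then continue.

Run:
```python
from h import *
bot.move_gripper(40)
o=np.array([0,0,-4.])
print(bot.servo_line(arc(.35)+o,speed=60,until_force=8)); bot.move_gripper(5,90); show("grip")
for t in np.arange(.45,.96,.1):
    bot.servo_line(arc(t)+o,speed=70); show(round(t,2))
    if np.linalg.norm(bot.read_state()["ft_force"])>45: break
c,W=cam("scene"); cv2.imwrite("pics/h2.png",cv2.resize(c["image"][130:280,320:480],None,fx=4,fy=4,interpolation=cv2.INTER_CUBIC))
```

```text
False
grip t26.6 [568.1 234.7 107. ] w13.5 g87.6 [ 2.3 -5.4 -2.9]
0.45 t26.9 [568.3 230.2 118.5] w13.2 g88.1 [-0.6 -3.9  0.3]
0.55 t27.3 [568.8 224.9 129.3] w13.6 g88.0 [-0.4 -0.9  4.9]
0.65 t27.6 [569.1 218.9 138.6] w13.7 g88.4 [ 1.4  7.5 -0.7]
0.75 t27.9 [569.4 211.8 148.2] w13.5 g88.3 [-1.9  9.5  2.9]
0.85 t28.2 [570.1 203.7 157.2] w13.0 g88.3 [-3.8 12.1  7.1]
0.95 t28.6 [570.5 194.9 165.3] w13.0 g88.4 [-7.7 16.  14.8]
```

View pics/h2.png

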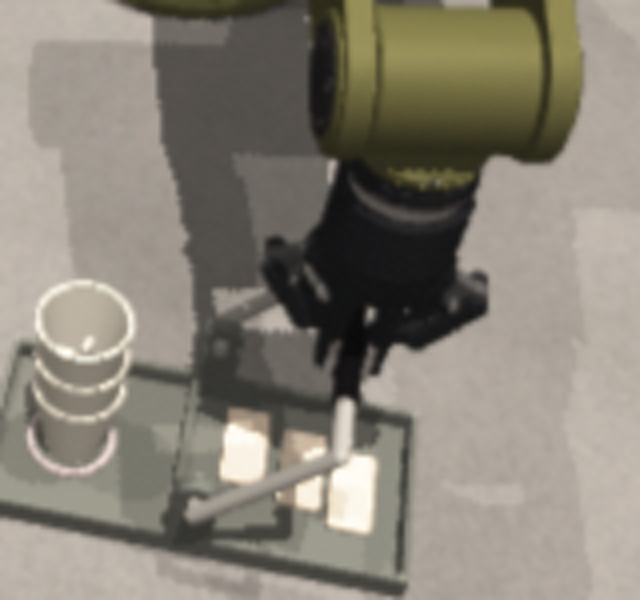

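The handle is about halfway up, with the sleeve held at (345,370) and the stack untouched. The load is mostly outward and radial, so ease the offset out and continue.

Run:
```python
from h import *
for t in np.arange(1.0,1.53,.08):
    bot.servo_line(arc(t)+[0,0,-2*max(0,(1.3-t)/.3)],speed=70); show(round(t,2))
    if np.linalg.norm(bot.read_state()["ft_force"])>60: print("stop");break
c,W=cam("scene"); cv2.imwrite("pics/h3.png",cv2.resize(c["image"][100:280,300:460],None,fx=3.3,fy=3.3,interpolation=cv2.INTER_CUBIC))
```

```text
1.0 t28.9 [571.  189.  170.5] w13.6 g88.9 [-6.3  8.3 12.9]
1.08 t29.2 [571.5 180.6 176.4] w13.4 g88.2 [-10.5   7.8  18.1]
1.16 t29.4 [572.  172.5 180.6] w13.2 g88.5 [-7.6 11.9 13.5]
1.24 t29.7 [572.6 163.4 185.1] w13.2 g88.7 [-9.1  9.3 18.7]
1.32 t30.0 [573.2 153.9 188.9] w13.1 g88.6 [-12.6   7.7  24.2]
1.4 t30.3 [574.  143.4 190.3] w12.7 g95.3 [-9.2  0.2 19.3]
1.48 t30.6 [574.6 134.6 191.6] w13.3 g95.3 [-8.3  6.  20.4]
```

View pics/h3.png

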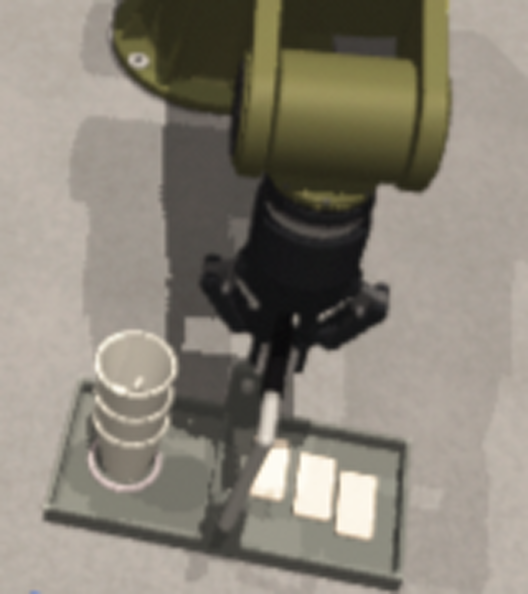

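Almost upright. Press gently to the stop, release, rise and check.

Run:
```python
from h import *
p=arc(1.57)
print(bot.servo_line(p-4*YH,speed=40,until_force=25)); show("push")
bot.move_gripper(40); e=bot.read_state()["ee_pos"]
bot.servo_line([e[0],e[1],290],speed=150)
bot.move_to([540,240,330],[0,-np.sin(YAW/2),np.cos(YAW/2),0]); show("clear")
check()
for n in("top","scene"):
    c,W=cam(n); P=W.reshape(-1,3)
    m=(P[:,2]>182)&(P[:,2]<206)&(abs(P[:,0]-575)<75)&(abs(P[:,1]-122)<45); p=P[m]
    print(n,len(p),np.median(p,0).round(1),"y %.1f..%.1f"%(p[:,1].min(),p[:,1].max()))
cv2.imwrite("pics/h4.png",cv2.resize(c["image"][100:280,100:440],None,fx=2.3,fy=2.3,interpolation=cv2.INTER_CUBIC))
```

```text
False
push t31.2 [575.1 120.6 191.2] w13.0 g97.6 [-8.5 10.6 13.3]
clear t33.0 [539.7 240.3 329.1] w40.1 g0.0 [-0.7 -1.1 -1. ]
scene ztop 150.1 (128, array([581.8,  32.9,  32.1]), array([582.1,  33.3,  29.1]), np.float64(146.9))
top ztop 151.8 (52, array([579.8,  31.5,  30.9]), array([579.6,  31.2,  29.2]), np.float64(148.6))
top 241 [573.6 119.7 195.5] y 110.3..130.5
scene 296 [580.5 122.2 197.2] y 111.7..132.7
```

View pics/h4.png

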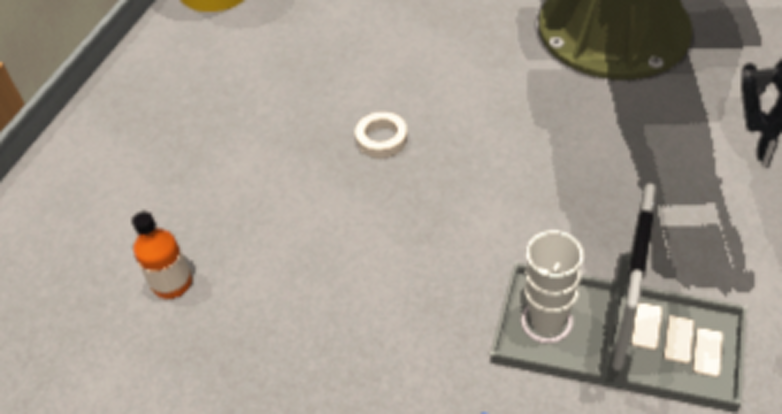

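The handle bar stands directly over the hinge line (y ≈ 121 against 122.7). The stack is straight in the ring, and the bottle and tape roll are where they were.

```bash
python3 -c "
from rig import bot
bot.dwell(0.5); print(bot.finish_job())"
```

```text
the job is handed in; nothing more can be done
None
```

The job is handed in at about 34 s on the clock: the three beakers are nested in one straight stack in the ring, the handle was swung up last and measures upright, and the bottle and tape roll were not touched.

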